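# Weigh a gas sample cylinder on the hanging spring scale

### The arm

A 6-joint arm with a two-finger parallel gripper is mounted at the origin on the work surface. World frame = base frame: x ahead of the robot, y to its left, z up, the work surface at z = 0. Lengths are in m, angles in rad, forces in N, time in s.
With the tool pointing down it reaches from about 0.25 to 0.725 m from the base axis. Payload 4 kg.
Tool frame: the origin (TCP) lies at the very end of the fingers, on their centre line; the grasp point (between the pads) lies 19 mm behind it; z points along the fingers, y is the line along which they close (so a half turn about z gives the same grasp; the last joint's range is limited). The gripper opens to 85 mm and grips with 20 to 120 N. Pads are 22 mm wide; open, the fingers measure 114 mm over their backs; the gripper's body (76 mm by 85 mm) begins 54 mm behind the grasp point. The pads swing forward as they close: fully open they stand 13 mm farther back than shut.
Start: joints at [1.114, 0.241, 0.005, 1.335, 0, 1.571], TCP at [0.221, 0.449, 0.231] pointing down, gripper open.
Joint ranges: [-2.72, 2.72], [-1.05, 1.87], [-1.09, 1.28], [-1.99, 2.15], [-1.42, 1.44], [-3.14, 3.14]. Speed limits (rad/s): [2.79, 2.79, 3.14, 3.14, 3.14, 3.14].

### API

Orientations are given as a unit quaternion [x, y, z, w].
In Python, from workcell import bot, vision, workorder gives the robot as it stands.
- The arm moves only by the shell command python3 -m creep 'ROWS' [OPENING]. ROWS is JSON, a list of rows, each a list of 2 entries, a list of its own where there are three numbers: the shift along the tool's x, y, z in mm, then the turn, a rotation vector about the tool's x, y, z in rad. In form: [[[dx, dy, dz], [wx, wy, wz]], ...]. A call has 1 to 12 rows; each row shifts and turns the commanded pose from where the row before left it, along the tool's axes as they then stand; what a row does not reach is not made up. A row lasts 1/8 s, in which the tool goes at most 62.5 mm and 10.7 degrees, less where a joint would pass 70% of its speed; a pose out of reach is approached as far as the arm can. A call is refused whole if a number of a shift passes 62.5 or a number of a turn 0.188, either way. A call with a gripper value outside its range is refused whole. OPENING is the finger opening in mm, from 0 to 85.4, set as the call begins (- or left out, the last holds). The fingers move at their own pace and stop on an object; the grip force is fixed at half the most. Time passes only in rows, so rows that do not move let the fingers close. It gives the time, the measured TCP pose, the force, the opening and the grip force at its end, in the units of the state.
- bot.get_obs(): the state, without advancing time (a new reading comes with each control period).
- vision.camera(name): name is "scene" or "side" or "wrist"; returns a dict with "image" (384x512x3 uint8, blue, green, red), "z_map" (384x512 float32, m along the optical axis (not along the pixel's ray), 0 where there is no reading), "K" (3x3 intrinsics, pixels), "rvec" (rotation vector, rad) and "tvec" (3), from world to camera coordinates, as OpenCV has them; the wrist camera has in their place "tool_from_camera" (4x4, takes a point from camera to tool coordinates, whose origin is the TCP and whose axes are the flange's). Camera axes: x right, y down, z forward; pixel columns grow to the right and rows downward; lengths in m; the calibration is good to about 2 mm. The wrist camera is an equidistant fisheye: a pixel r from the principal point sees the ray r / f radians off the axis. A picture is of the moment at which its call begins: read the wrist's pose just before it.
- workorder.job_done(): hands the job in; it is judged then, once.
Trained networks look in a picture, given as the dict that the camera call returned (one of the last four; its "shot" number tells which), for a name from the list of things; names that differ only in an ending like _2 or _b are one class to them, and where a whole thing is asked for, a point or a joint stands for the part that bears it (a point fixed in the world has none). Each returns a list of dicts, best first, with "score" (0 to 1); they miss things now and then, are a little off and sometimes report something else, mostly with a low value. They report only what shows in the picture. A call takes as long as a camera call. They do not tell look-alikes from the thing itself.
- vision.spot_in(picture, query): "position" ([column, row] in pixels, amid what is visible of it).
- vision.place_of(picture, query): "position" ([column, row] in pixels: a listed point, or the origin of a listed thing).
The state is a dict: "clock": time; "joint_pos": joint angles; "joint_vel": joint speeds; "tau": joint torques, N m; "eef_pos": TCP position; "tool_rot": TCP orientation; "ft_force": force on the tool from outside, world axes, zero at the start; "ft_torque": the same for the moment, N m; "grip_width": finger opening in m; "grasp_force": force on a finger pad.
Only numpy, scipy, OpenCV 4.12 (cv2) and the standard library are available. Lean on these libraries where they do the work, as an engineer would, in place of code of your own. Each camera call takes 0.05 s, during which the arm holds its last target. There are 200 camera calls.

### The job

Weigh the small gas cylinder with the blue knob: carry it upright from the teal tray and hang it by its wire bail on the hook of the spring scale. Lower it gently until the scale carries all of its weight before you let go, so that the scale is neither jerked nor overloaded, then leave it hanging free and still so that the weight can be read. Leave everything else where it stands and keep the gripper and arm off the scale and its stand.

Things in the scene. Friction and masses are not known exactly. Their poses are not given: they have to be found in the camera images.
- cyl_blue_mid (a point): Steel gas cylinder to weigh, standing upright: round body 40 mm diameter, 85 mm tall, blue band and blue valve knob (24 mm diameter, top 131 mm above the foot) under a rigid wire bail. This point: on the axis, half-way up the steel wall, 45 mm above the foot; z up the axis, x normal to the bail's window. Mass unknown, 0.2 to 0.8 kg, centre of mass within 5 mm of this point.
- bail_top (a point): Centre of the blue cylinder's bail wire at its highest point, on the axis, 125 mm above cyl_blue_mid; same axes. The bail is a fixed arch of 5 mm wire in the local y-z plane, the same from both sides: legs 48 mm apart, rounding to this top; the open window under it (normal along local x) is 36 mm high down to the knob.
- hook_seat (a point): Where the centre of the bail wire lies when fully seated in the bend of the scale's hook, below the scale's axis. Hook of 4.4 mm wire in its local x-z plane, z up, open upwards; lowest wire 7 mm below this point, shank 8.5 mm off in +x, leading back to the axis 33 mm above; gap between tip and shank 13 mm. Swings loosely in local x on a pin 42 mm above this point.
- hook_tip (a point): Rounded top end of the hook's upward tip, on the hook's local -x side (the tray's side): 10 mm in -x of and 14 mm above hook_seat. The bail must pass over it. Same axes as hook_seat.
- scale (a joint): Spring scale reading as hook travel, m: 0 unloaded, grows as the hook sinks straight down. 10 N at the full 0.1 m (100 N/m), lightly damped: a load let go bobs for seconds. Jarred if the hook ever moves faster than 0.08 m/s, as when a load is let go over 4 mm away from its balance; overloaded beyond 0.092 m. The hook bends if pressed with over 15 N.
- cyl_red_mid (a point): Identical cylinder with red band and knob, standing on the tray: leave it. Point on its axis 45 mm above its foot.
- tray: Flat teal spill tray, 300 mm (x) by 200 mm (y), floor 4 mm thick, rim 12 mm high, fixed to the bench; the two cylinders stand on it one near, one far, staggered (about 130 mm apart in x, 65 mm in y), either way round. Origin under its centre.
- stand: Retort stand holding the scale, fixed, 0.64 m high. Origin on the bench below the scale's axis; its -x side (hook tip) faces the tray, to the robot's left. Scale: clear tube 35 mm across, axis vertical, bottom at 358 mm. A red ring on the tube shows the travel (black lines every 10 mm, 1 N). Rod 12 mm thick 150 mm off in +x, clamp arm at 540 mm. Grey base plate 16 mm high, 140 mm in y, from -45 to +175 mm in x.
- tube_rack: White rack of clear sample tubes, 60 x 200 x 97 mm, bystander. Origin under its centre.
- wash_bottle: White bottle with red cap, 60 mm diameter, 150 mm tall, bystander. Origin under its centre.
- beaker: Glass beaker, 60 mm diameter, 75 mm tall, bystander. Origin under its centre.
- reagent_jar: Amber jar with black cap, 54 mm diameter, 80 mm tall, bystander. Origin under its centre.
- spanner: Steel spanner 160 mm long lying on the bench, bystander. Origin under its middle.
- logbook: Green logbook 150 x 210 x 14 mm lying flat, bystander. Origin under its centre.
Not all that is in view belongs to the job. What is shaped like the part that bears cyl_blue_mid but purple is not meant.

How it is judged:
By the outcome, as a careful person would: the job done as asked, in the order asked, and still so for the second after the job is handed in, with the robot touching nothing.
It also fails if it takes over 54 s, if anything falls off the work surface, if the arm or the gripper's body presses on something with over 40 N, if the wrist force passes 120 N, or if a joint passes its speed limit or range.

## Working session

There is one attempt and no reset: what is moved stays moved. The work goes in short steps, Python scripts to look and compute and a shell command to move; the robot and the scene stay as the last step left them, time stands still between calls to the robot, and variables do not carry over. Pictures are saved under pics/ and viewed, at most 13 in all, crops included, and the job is handed in when it is done.

```bash
ls; mkdir -p pics
cat > h.py <<'E'
import numpy as np,cv2
from workcell import bot,vision,workorder
from scipy.spatial.transform import Rotation as R
def w2c(p): return cv2.Rodrigues(np.array(p['rvec'],float))[0],np.array(p['tvec'],float).ravel()
def px2w(p,uv,z=None):
    r,t=w2c(p);K=np.array(p['K']);u,v=uv
    if z is None: z=p['z_map'][int(round(v)),int(round(u))]
    return r.T@(np.linalg.inv(K)@[u,v,1]*z-t)
def ray(p,uv):
    r,t=w2c(p);d=r.T@(np.linalg.inv(np.array(p['K']))@[uv[0],uv[1],1]);return -r.T@t,d/np.linalg.norm(d)
def tri(rs):
    A=0;b=0
    for o,d in rs:
        M=np.eye(3)-np.outer(d,d);A=A+M;b=b+M@o
    return np.linalg.solve(A,b)
def proj(p,X):
    r,t=w2c(p);c=r@np.array(X)+t;q=np.array(p['K'])@c;return q[:2]/q[2]
E
python3 - <<'E'
from h import *
s=vision.camera('scene');d=vision.camera('side')
cv2.imwrite('pics/scene.png',s['image']);cv2.imwrite('pics/side.png',d['image'])
for n in ['cyl_blue_mid','bail_top','hook_seat','hook_tip','cyl_red_mid','tray','stand','scale']:
  for c,p in(('scene',s),('side',d)):
    print(n,c,[(np.round(q['position'],1).tolist(),round(q['score'],2),np.round(px2w(p,q['position']),3).tolist()) for q in vision.place_of(p,n)[:3]])
print(bot.get_obs())
E
```

```text
pics
cyl_blue_mid scene [([297.8, 201.0], 0.59, [0.519, 0.191, 0.097]), ([260.1, 213.1], 0.47, [0.541, 0.033, 0.076]), ([290.4, 173.8], 0.46, [0.357, 0.191, 0.066])]
cyl_blue_mid side [([292.4, 264.5], 0.77, [0.334, 0.218, 0.085]), ([245.1, 253.2], 0.58, [0.493, 0.213, 0.079])]
bail_top scene [([297.0, 184.1], 0.64, [0.367, 0.221, -0.004]), ([289.3, 153.8], 0.56, [0.191, 0.218, -0.009]), ([259.5, 196.4], 0.53, [0.521, 0.034, 0.169])]
bail_top side [([247.2, 225.5], 0.75, [0.536, 0.037, 0.014]), ([252.8, 192.8], 0.63, [0.52, 0.029, 0.177]), ([292.9, 239.1], 0.58, [0.346, 0.185, 0.168])]
hook_seat scene []
hook_seat side []
hook_tip scene []
hook_tip side []
cyl_red_mid scene []
cyl_red_mid side [([207.6, 259.5], 0.68, [0.602, 0.272, 0.078])]
tray scene [([311.1, 218.4], 0.81, [0.557, 0.245, 0.009]), ([296.8, 202.1], 0.39, [0.517, 0.188, 0.087])]
tray side [([224.6, 263.8], 0.82, [0.564, 0.216, -0.0])]
stand scene [([208.0, 248.4], 0.6, [0.635, -0.194, 0.008])]
stand side [([237.5, 183.4], 0.88, [0.635, -0.164, 0.021]), ([177.0, 308.4], 0.69, [0.638, 0.45, 0.047])]Traceback (most recent call last):
  File "<stdin>", line 6, in <module>
ValueError: it knows: bail_top, beaker, cyl_blue_mid, cyl_red_mid, hook_seat, hook_tip, logbook, reagent_jar, spanner, stand, tray, tube_rack, wash_bottle
```

View pics/scene.png

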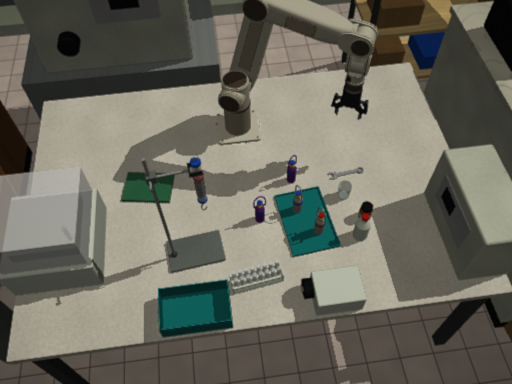

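View pics/side.png

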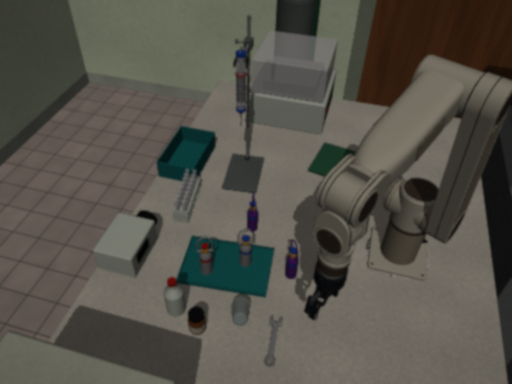

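```bash
python3 -c "
from h import *
o=bot.get_obs();print(o)"
```

```text
{'clock': 0.8, 'joint_pos': array([ 1.11398714e+00,  2.40581056e-01,  5.02123789e-03,  1.33520157e+00,
       -2.83920443e-06,  1.57077635e+00]), 'joint_vel': array([ 0.00067285,  0.00146718,  0.00066524,  0.00078687,  0.00091578,
       -0.00119824]), 'tau': array([-4.84733428e-04, -3.72153103e+01,  2.52678055e+01,  8.41658275e-04,
       -9.16766976e-05, -6.57604232e-06]), 'eef_pos': array([0.22054827, 0.44874029, 0.23132406]), 'tool_rot': array([2.26414112e-01, 9.74031134e-01, 1.66946286e-05, 5.33848514e-06]), 'ft_force': array([-0.19081958,  0.71618128, -0.64678356]), 'ft_torque': array([-0.01166528, -0.03516122, -0.00403307]), 'grasp_force': 0.0, 'grip_width': 0.08507648495349499}
```

Run:
```python
from h import *
s=vision.camera('scene');d=vision.camera('side')
def cr(p,u,v,w=25,h=19,S=16): return cv2.resize(p['image'][v-h:v+h,u-w:u+w],(400,300),interpolation=cv2.INTER_CUBIC)
im=np.vstack([np.hstack([cr(s,297,197),cr(d,245,248)]),np.hstack([cr(s,202,195),cr(d,241,112)])])
cv2.imwrite('pics/crop.png',cv2.convertScaleAbs(im,alpha=1.5))
M=tri([ray(s,(297.8,201)),ray(d,(245.1,253.2))]);print('mid',M)
B=tri([ray(s,(297,184.1)),ray(d,(247.2,225.5))]);print('bail',B)
for n in('cyl_blue_mid','bail_top','hook_seat','hook_tip','cyl_red_mid'):
  for p in(s,d): print(n,[(np.round(q['position'],1).tolist(),round(q['score'],2)) for q in vision.place_of(p,n)])
for p,n in((s,'scene'),(d,'side')):
  print(n,np.round(p['K'],1).tolist(),np.round(ray(p,(256,192)),3).tolist())
# tray outline & base plate via colour + depth
for p in(s,d):
  hsv=cv2.cvtColor(p['image'],cv2.COLOR_BGR2HSV)
  m=cv2.inRange(hsv,(80,120,40),(100,255,255))
  n,l,st,c=cv2.connectedComponentsWithStats(m)
  for i in range(1,n):
    if st[i,4]>600:
      v,u=np.nonzero(l==i);P=np.array([px2w(p,(a,b)) for a,b in zip(u,v)]);P=P[(abs(P[:,2]-.006)<.01)]
      if len(P)>100:print(np.round(P.mean(0),3),cv2.minAreaRect((P[:,:2]*1000).astype(np.float32)))
```

```text
mid [0.49653648 0.19795394 0.0603156 ]
bail [0.49520416 0.18709947 0.18524786]
cyl_blue_mid [([299.2, 201.8], 0.77), ([291.6, 176.0], 0.68), ([258.6, 210.7], 0.47)]
cyl_blue_mid [([293.0, 265.4], 0.93), ([240.9, 250.9], 0.66), ([250.8, 218.5], 0.64)]
bail_top [([296.3, 182.1], 0.79), ([289.9, 157.1], 0.76)]
bail_top [([195.7, 327.2], 0.75), ([254.6, 194.9], 0.7), ([295.8, 244.7], 0.68), ([244.2, 227.6], 0.64)]
hook_seat []
hook_seat []
hook_tip []
hook_tip []
cyl_red_mid [([300.3, 183.6], 0.19)]
cyl_red_mid [([209.6, 259.4], 0.6)]
scene [[498.4, 0.0, 256.3], [0.0, 498.4, 191.2], [0.0, 0.0, 1.0]] [[1.596, -0.102, 1.803], [-0.556, 0.063, -0.828]]
side [[454.1, 0.0, 247.3], [0.0, 454.1, 187.7], [0.0, 0.0, 1.0]] [[0.237, 1.119, 1.254], [0.175, -0.702, -0.69]]
[0.569 0.22  0.004] ((560.269287109375, 223.09254455566406), (302.3598327636719, 199.696533203125), 5.9905104637146)
[ 0.877 -0.261  0.004] ((875.8270874023438, -261.0697326660156), (129.4443359375, 251.79945373535156), 0.008022933267056942)
[ 0.908 -0.297  0.006] ((906.6117553710938, -262.29736328125), (122.93093872070312, 267.4550476074219), 0.10027634352445602)
[0.541 0.232 0.005] ((556.4197998046875, 222.77520751953125), (294.3194885253906, 205.64553833007812), 5.856755256652832)
```

View pics/crop.png

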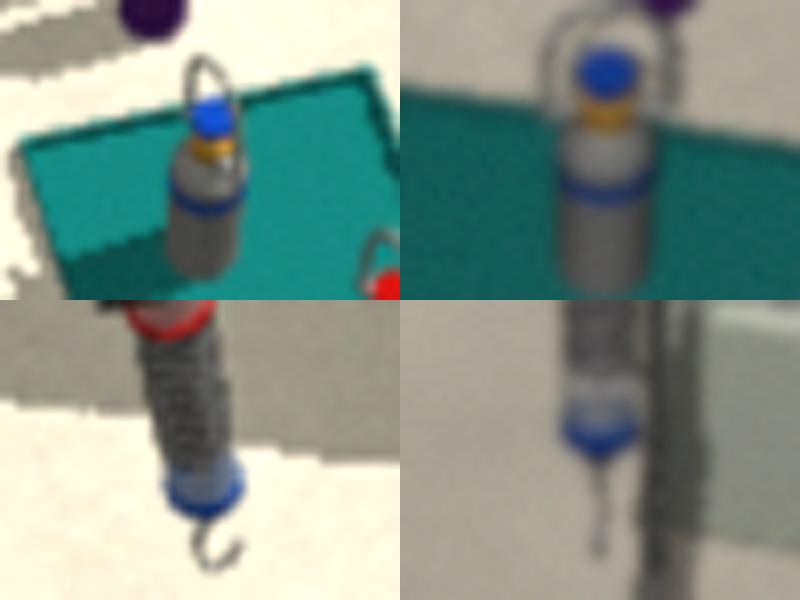

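Run:
```python
from h import *
s=vision.camera('scene');d=vision.camera('side')
T=lambda a,b:np.round(tri([ray(s,a),ray(d,b)]),3)
print('hook low',T((203.6,210.2),(240.75,125.3)))
print('bailtop',T((296.6,185.2),(244,231)) )
# crop px: scene bail top (200,58)->, side (605-400,5)
cs=lambda x,y,u,v:(u-25+x/8,v-19+y/(300/38))
print('bailtop crop',T(cs(200,58,297,197),cs(207,5,245,248)),'knob',T(cs(210,108,297,197),cs(207,62,245,248)),'band',T(cs(205,195,297,197),cs(206,185,245,248)))
print('capbottom',T(cs(205,505-300,202,195),cs(199,445-300,241,112)))
for p in(s,d):
  hsv=cv2.cvtColor(p['image'],cv2.COLOR_BGR2HSV)
  for nm,lo,hi in(('purple',(128,90,25),(160,255,255)),('red',(0,150,90),(8,255,255)),('blue',(105,150,60),(124,255,255))):
    m=cv2.inRange(hsv,lo,hi);n,l,st,c=cv2.connectedComponentsWithStats(m)
    for i in range(1,n):
      if st[i,4]>12:
        v,u=np.nonzero(l==i);z=p['z_map'][v,u]
        P=np.array([px2w(p,(a,b)) for a,b in zip(u,v) if p['z_map'][b,a]>0])
        print(nm,np.round(c[i]),st[i,4],np.round(np.median(P,0),3) if len(P) else '')
  z=p['z_map']
# base plate
  g=[]
  for v in range(60,330):
    for u in range(100,330):
      if z[v,u]>0:
        X=px2w(p,(u,v))
        if .011<X[2]<.021 and .4<X[0]<.75 and -.45<X[1]<-.05:g.append(X)
  g=np.array(g);print('plate',len(g),cv2.minAreaRect((g[:,:2]*1000).astype(np.float32)) if len(g) else '')
```

```text
hook low [ 0.629 -0.183  0.291]
bailtop [0.497 0.192 0.17 ]
bailtop crop [0.495 0.19  0.172] knob [0.498 0.194 0.136] band [0.499 0.194 0.056]
capbottom [ 0.63  -0.182  0.35 ]
purple [291. 170.] 41 [0.355 0.193 0.092]
purple [291. 178.] 54 [0.358 0.193 0.035]
purple [259. 210.] 43 [0.534 0.03  0.092]
purple [260. 218.] 56 [0.54 0.03 0.04]
red [321. 214.] 21 [0.619 0.263 0.136]
red [365. 216.] 39 [0.658 0.426 0.149]
blue [429.  43.] 508 [-0.991  1.414 -0.48 ]
blue [195. 162.] 64 [ 0.634 -0.18   0.579]
blue [292. 162.] 16 [0.346 0.195 0.131]
blue [298. 193.] 19 [0.502 0.193 0.132]
blue [259. 202.] 15 [0.523 0.032 0.129]
plate 1221 ((578.1356201171875, -250.7760009765625), (342.0162048339844, 392.7208251953125), 1.4043893814086914)
purple [252. 213.] 54 [0.515 0.045 0.092]
purple [252. 224.] 88 [0.515 0.047 0.04 ]
purple [292. 261.] 71 [0.337 0.21  0.09 ]
purple [290. 272.] 101 [0.338 0.211 0.036]
red [171. 280.] 35 [0.655 0.425 0.151]
blue [241.  53.] 41 [ 0.625 -0.17   0.579]
blue [245. 238.] 24 [0.498 0.196 0.135]
blue [293. 250.] 25 [0.341 0.197 0.131]
plate 1014 ((568.419677734375, -273.5206298828125), (301.5895080566406, 261.1997985839844), 12.953581809997559)
```

```bash
cat >> h.py <<'E'
def Rot(yaw,pitch,left=True):
    y,p=np.radians([yaw,pitch]);z=np.array([np.cos(y)*np.cos(p),np.sin(y)*np.cos(p),-np.sin(p)])
    Y=np.array([-np.sin(y),np.cos(y),0])*(1 if left else -1);return R.from_matrix(np.c_[np.cross(Y,z),Y,z])
def plan(P,Rt,n=None,cur=None):
    o=bot.get_obs();p0=np.array(o['eef_pos']);r0=R.from_quat(o['tool_rot'])
    if cur: p0,r0=cur
    P=np.array(P);v=(r0.inv()*Rt).as_rotvec()
    print('dist',np.round(1000*(P-p0)),'rotvec',np.round(v,3),'ang',round(float(np.degrees(np.linalg.norm(v))),1))
    n=n or int(np.ceil(max(np.linalg.norm(v)/.18,np.linalg.norm(P-p0)/.05)))
    for k in range(n):
        r=r0*R.from_rotvec(v*k/n);print(np.round(r.inv().apply((P-p0)/n)*1000,1).tolist(),np.round(v/n,3).tolist())
def st():
    o=bot.get_obs();r=R.from_quat(o['tool_rot']).as_matrix()
    print('t',round(o['clock'],2),'q',np.round(o['joint_pos'],3),'p',np.round(o['eef_pos'],4),'z',np.round(r[:,2],3),'y',np.round(r[:,1],3),'f',np.round(o['ft_force'],2),'w',round(o['grip_width'],4))
E
python3 -m creep '[[[0,0,0],[0,0,-0.18]],[[0,0,0],[0,0,-0.18]]]'
python3 - <<'E'
from h import *
st();s=vision.camera('scene')
def pl(p,uv,h):
    o,d=ray(p,uv);return np.round(o+d*(h-o[2])/d[2],3)
print('rod base',pl(s,(172.5,254),.016))
for l in(True,False): plan([.30,.03,.30],Rot(45,15,l),1)
cv2.imwrite('pics/plate.png',cv2.resize(s['image'][135:275,130:290],(800,600),interpolation=cv2.INTER_CUBIC))
E
```

```text
clock: 1.75
eef_pos: [0.2205, 0.4487, 0.2313]
tool_rot: [0.045, 0.999, -0.0, -0.0]
ft_force: [0.5, 0.0, 0.2]
grip_width: 0.0856
grasp_force: 0.0
t 1.75 q [1.114 0.241 0.005 1.335 0.    1.205] p [0.2205 0.4487 0.2313] z [-0. -0. -1.] y [ 0.091  0.996 -0.   ] f [0.5  0.02 0.21] w 0.0856
rod base [ 0.643 -0.337  0.016]
dist [  79. -419.   69.] rotvec [-0.569 -1.22  -0.741] ang 88.1
[-115.7, -410.2, -68.7] [-0.569, -1.22, -0.741]
dist [  79. -419.   69.] rotvec [-1.439  0.671  1.876] ang 140.8
[-115.7, -410.2, -68.7] [-1.439, 0.671, 1.876]
```

View pics/plate.png

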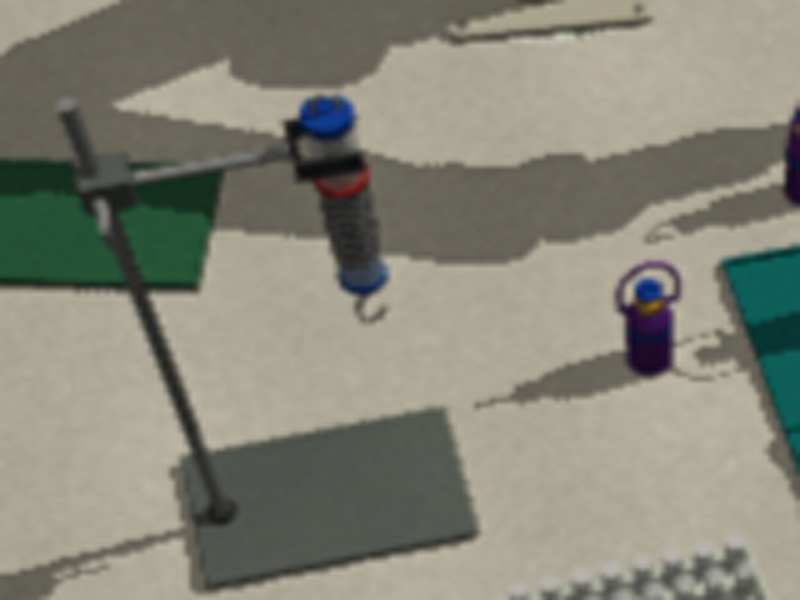

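Run:
```python
from h import *
plan([.30,.03,.30],Rot(45,15),11)
s=vision.camera('scene')
def pl(uv,h):
    o,d=ray(s,uv);return np.round(o+d*(h-o[2])/d[2],3)
f=lambda x,y:(130+x/5,135+y*140/600)
a,b,c,e,r=[pl(f(*q),.016) for q in((445,408),(478,535),(205,588),(185,458),(222,512))]
print(a,b,c,e,r);
for u,v in((c,b),(e,a)):print('dir -x',np.degrees(np.arctan2(*(v-u)[1::-1])))
for v in (b-a,c-e):print('edge',np.degrees(np.arctan2(*v[1::-1])))
```

```text
dist [  79. -419.   69.] rotvec [-0.569 -1.22  -0.741] ang 88.1
[-10.5, -37.3, -6.2] [-0.052, -0.111, -0.067]
[-8.7, -37.6, -7.1] [-0.052, -0.111, -0.067]
[-7.0, -37.7, -8.2] [-0.052, -0.111, -0.067]
[-5.5, -37.7, -9.4] [-0.052, -0.111, -0.067]
[-4.1, -37.5, -10.9] [-0.052, -0.111, -0.067]
[-2.8, -37.1, -12.4] [-0.052, -0.111, -0.067]
[-1.8, -36.6, -14.1] [-0.052, -0.111, -0.067]
[-1.0, -35.9, -15.8] [-0.052, -0.111, -0.067]
[-0.5, -35.1, -17.5] [-0.052, -0.111, -0.067]
[-0.2, -34.2, -19.3] [-0.052, -0.111, -0.067]
[-0.2, -33.1, -21.0] [-0.052, -0.111, -0.067]
[ 0.561 -0.142  0.016] [ 0.7   -0.129  0.016] [ 0.722 -0.346  0.016] [ 0.585 -0.356  0.016] [ 0.646 -0.329  0.016]
dir -x 95.78900884517233
dir -x 96.39895662736889
edge 5.343055758575162
edge 4.174769891912439
```

```bash
python3 -m creep '[[[-10,-37,-6],[-0.052,-0.111,-0.067]],[[-9,-38,-7],[-0.052,-0.111,-0.067]],[[-7,-38,-8],[-0.052,-0.111,-0.067]],[[-5,-38,-9],[-0.052,-0.111,-0.067]],[[-4,-37,-11],[-0.052,-0.111,-0.067]],[[-3,-37,-12],[-0.052,-0.111,-0.067]],[[-2,-37,-14],[-0.052,-0.111,-0.067]],[[-1,-36,-16],[-0.052,-0.111,-0.067]],[[0,-35,-17],[-0.052,-0.111,-0.067]],[[0,-34,-19],[-0.052,-0.111,-0.067]],[[0,-33,-21],[-0.052,-0.111,-0.067]],[[0,0,0],[0,0,0]]]'
python3 - <<'E'
from h import *
st();w=vision.camera('wrist');cv2.imwrite('pics/w1.png',w['image']);print(np.round(w['K'],1).tolist(),np.round(w['tool_from_camera'],3).tolist())
plan([.40,.098,.085],Rot(45,15),8)
E
```

```text
clock: 3.35
eef_pos: [0.2628, 0.1207, 0.2431]
tool_rot: [-0.238, 0.881, 0.181, 0.366]
ft_force: [-0.3, 0.6, -0.5]
grip_width: 0.0855
grasp_force: 0.0
t 3.35 q [-0.299 -0.758 -0.947  0.856  0.688 -0.635] p [0.2628 0.1207 0.2431] z [ 0.558  0.493 -0.668] y [-0.552  0.821  0.144] f [-0.34  0.56 -0.51] w 0.0855
[[297.3, 0.0, 258.1], [0.0, 297.3, 188.9], [0.0, 0.0, 1.0]] [[-0.0, -0.949, -0.316, 0.081], [1.0, -0.0, -0.001, -0.0], [0.001, -0.316, 0.949, -0.142], [0.0, 0.0, 0.0, 1.0]]
dist [ 138.  -24. -159.] rotvec [-0.095 -0.462 -0.216] ang 29.7
[4.8, -14.9, 21.3] [-0.012, -0.058, -0.027]
[6.4, -15.0, 20.8] [-0.012, -0.058, -0.027]
[8.0, -15.1, 20.2] [-0.012, -0.058, -0.027]
[9.5, -15.1, 19.5] [-0.012, -0.058, -0.027]
[11.1, -15.0, 18.7] [-0.012, -0.058, -0.027]
[12.5, -14.9, 17.8] [-0.012, -0.058, -0.027]
[13.9, -14.8, 16.9] [-0.012, -0.058, -0.027]
[15.3, -14.6, 15.9] [-0.012, -0.058, -0.027]
```

View pics/w1.png

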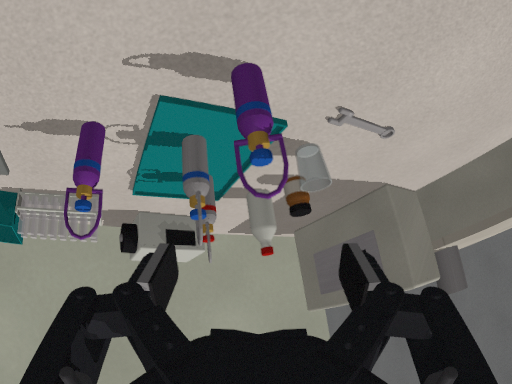

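```bash
python3 -m creep '[[[0,0,0],[0,0,0.186]],[[0,0,0],[0,0,0.186]],[[0,0,0],[0,0,0.186]],[[0,0,0],[0,0,0.186]],[[0,0,0],[0,0,0.186]],[[0,0,0],[0,0,0.186]],[[0,0,0],[0,0,0.186]],[[0,0,0],[0,0,0.186]],[[0,0,0],[0,0,0.186]],[[0,0,0],[0,0,0.186]],[[0,0,0],[0,0,0.186]],[[0,0,0],[0,0,0.186]]]'
python3 - <<'E'
from h import *
st();plan([.36,.06,.22],Rot(45,15,False),6)
E
```

```text
clock: 4.9
eef_pos: [0.2602, 0.127, 0.244]
tool_rot: [0.681, 0.608, 0.409, -0.006]
ft_force: [0.1, -0.4, -0.9]
grip_width: 0.0854
grasp_force: 0.0
t 4.9 q [-0.274 -0.761 -0.947  0.854  0.688  1.604] p [0.2602 0.127  0.244 ] z [ 0.549  0.505 -0.666] y [ 0.833 -0.26   0.489] f [ 0.06 -0.38 -0.93] w 0.0854
dist [100. -67. -24.] rotvec [-0.131  0.459  0.681] ang 47.7
[-12.7, 14.8, 6.1] [-0.022, 0.077, 0.114]
[-11.4, 16.0, 5.6] [-0.022, 0.077, 0.114]
[-9.9, 17.1, 5.1] [-0.022, 0.077, 0.114]
[-8.3, 18.1, 4.8] [-0.022, 0.077, 0.114]
[-6.5, 18.8, 4.6] [-0.022, 0.077, 0.114]
[-4.7, 19.3, 4.6] [-0.022, 0.077, 0.114]
```

```bash
python3 -m creep '[[[-13,15,6],[-0.022,0.077,0.114]],[[-11,16,6],[-0.022,0.077,0.114]],[[-10,17,5],[-0.022,0.077,0.114]],[[-8,18,5],[-0.022,0.077,0.114]],[[-6,19,5],[-0.022,0.077,0.114]],[[-5,19,5],[-0.022,0.077,0.114]],[[0,0,0],[0,0,0]]]'
python3 - <<'E'
from h import *
st();plan([.395,.09,.10],Rot(45,15,False),6)
plan([.425,.12,.075],Rot(45,15,False),6)
E
```

```text
clock: 5.78
eef_pos: [0.3611, 0.0611, 0.2187]
tool_rot: [0.733, 0.305, 0.561, -0.235]
ft_force: [0.0, 0.4, -0.1]
grip_width: 0.0854
grasp_force: 0.0
t 5.78 q [-0.76   0.009 -1.041  0.446  1.308  1.651] p [0.3611 0.0611 0.2187] z [ 0.679  0.686 -0.259] y [ 0.71  -0.704 -0.002] f [ 0.04  0.39 -0.12] w 0.0854
dist [  34.   29. -119.] rotvec [-0.005  0.001 -0.001] ang 0.3
[-17.2, 0.7, 12.3] [-0.001, 0.0, -0.0]
[-17.2, 0.7, 12.3] [-0.001, 0.0, -0.0]
[-17.2, 0.6, 12.3] [-0.001, 0.0, -0.0]
[-17.2, 0.6, 12.3] [-0.001, 0.0, -0.0]
[-17.2, 0.6, 12.3] [-0.001, 0.0, -0.0]
[-17.2, 0.6, 12.3] [-0.001, 0.0, -0.0]
dist [  64.   59. -144.] rotvec [-0.005  0.001 -0.001] ang 0.3
[-19.4, 0.7, 20.2] [-0.001, 0.0, -0.0]
[-19.4, 0.7, 20.2] [-0.001, 0.0, -0.0]
[-19.4, 0.7, 20.2] [-0.001, 0.0, -0.0]
[-19.4, 0.6, 20.2] [-0.001, 0.0, -0.0]
[-19.4, 0.6, 20.2] [-0.001, 0.0, -0.0]
[-19.4, 0.6, 20.2] [-0.001, 0.0, -0.0]
```

```bash
cat > fk.py <<'E'
from h import *
from scipy.optimize import least_squares
Q=np.array([[1.114,.2406,.005,1.3352,0,1.5708],[-.299,-.758,-.947,.856,.688,-.635],[-.274,-.761,-.947,.854,.688,1.604],[-.76,.009,-1.041,.446,1.308,1.651]])
P=np.array([[.22055,.44874,.23132],[.2628,.1207,.2431],[.2602,.127,.244],[.3611,.0611,.2187]])
Z=np.array([[0,0,-1],[.558,.493,-.668],[.549,.505,-.666],[.679,.686,-.259]])
Y=np.array([[.441,.897,0],[-.552,.821,.144],[.833,-.26,.489],[.71,-.704,-.002]])
def ori(q):
    s=q[1]-q[2]+q[3]
    # base: q1 about z, pitch s about y (x->down), q5 about local z, then roll about local x (tool z=x, tool y=y)
    M=R.from_euler('z',q[0])*R.from_euler('y',s)*R.from_euler('z',SG*q[4])*R.from_euler('x',q[5])
    B=M.as_matrix();return np.c_[-B[:,2],B[:,1],B[:,0]]
SG=1
def pos(q,k):
    a,h,b,c,d,e,g,D=k;A=q[1];F=q[1]-q[2];s=F+q[3]
    v=lambda x,y,t:np.array([x*np.cos(t)+y*np.sin(t),-x*np.sin(t)+y*np.cos(t)])
    r=np.array([a,h])+v(b,c,A)+v(d,e,F)+v(g,0,s)
    return np.array([r[0]*np.cos(q[0]),r[0]*np.sin(q[0]),r[1]])+D*ori(q)[:,2]
if __name__=='__main__':
  for SG in(1,-1):
    print(SG,[np.round(ori(q)[:,2]-z,3).tolist() for q,z in zip(Q,Z)],[np.round(ori(q)[:,1]-z,3).tolist() for q,z in zip(Q,Y)])
    f=lambda k:np.r_[np.ravel([pos(q,k)-p for q,p in zip(Q,P)]),3e-3*(k-k0)]
    k0=np.array([0,.15,0,.3,.3,0,.08,.2]);s=least_squares(f,k0);print(np.round(s.x,4),np.abs(s.fun[:12]).max())
E
python3 fk.py
```

```text
1 [[-0.0, -0.0, 0.0], [-0.0, -0.0, -0.0], [-0.001, 0.0, -0.0], [0.0, 0.001, -0.0]] [[0.0, 0.0, -0.0], [-0.0, 0.0, 0.0], [0.0, -0.001, -0.001], [0.0, 0.0, -0.001]]
[0.01   0.2069 0.0005 0.4477 0.3931 0.0027 0.0176 0.3035] 9.372976161670099e-05
-1 [[-0.0, -0.0, 0.0], [-0.375, -1.214, -0.0], [-0.344, -1.222, -0.0], [-1.33, -1.399, -0.0]] [[0.0, 0.0, -0.0], [0.49, -0.151, -0.884], [-0.02, 0.005, 0.035], [-0.008, 0.008, 0.154]]
[ 0.3459  0.2873  0.1657  0.2893  0.0083 -0.359   0.2499 -0.3035] 0.000639599035483579
```

```bash
cat >> fk.py <<'E'
K=np.array([.01,.2069,.0005,.4477,.3931,.0027,.0176,.3035])
LO=np.array([-2.72,-1.05,-1.09,-1.99,-1.42,-3.14]);HI=np.array([2.72,1.87,1.28,2.15,1.44,3.14])
def ik(p,Rt,seeds):
    best=None;M=Rt.as_matrix()
    for q0 in seeds:
        s=least_squares(lambda q:np.r_[(pos(q,K)-p)*10,(ori(q)-M).ravel()],np.clip(q0,LO+.01,HI-.01),bounds=(LO+.02,HI-.02))
        if best is None or s.cost<best.cost:best=s
    return best.x,np.sqrt(2*best.cost)
SEEDS=[np.array(x) for x in([-.5,.2,-.8,.4,1.,1.8],[-.5,.2,0,0,.8,2.6],[.3,.5,0,-.3,.3,2.8],[.6,.3,-.5,0,-1,-2.5],[.6,.3,-.5,.5,-1,2.5],[.3,.5,0,-.3,.3,-.2])]
E
python3 - <<'E'
from fk import *
g=np.array([.498,.193,.066]);hk=np.array([.632,-.181,.30-.125+.02])
for pit in(15,):
 for left in(False,True):
  for yaw in(45,38,30,20,0,-30,-40):
   Rt=Rot(yaw,pit,left);z=Rt.as_matrix()[:,2]
   out=[]
   for back,h in((-.019,0),(.09,0),(.09,.16)):
     q,e=ik(g-back*z+[0,0,h],Rt,SEEDS);out.append((round(e,3),np.round(q,2).tolist()))
   Rt=Rot(yaw-15,pit,left);z=Rt.as_matrix()[:,2]
   for h in(.03,-.08):
     q,e=ik(hk+.019*z+[0,0,h],Rt,SEEDS);out.append((round(e,3),np.round(q,2).tolist()))
   print(left,yaw,*out)
E
```

```text
False 45 (np.float64(0.0), [-0.0, 0.74, -0.9, -1.27, 0.76, 2.89]) (np.float64(0.0), [-0.32, 0.64, -1.07, -1.17, 1.04, 2.67]) (np.float64(0.0), [-0.32, -0.04, -0.98, -0.41, 1.04, 2.67]) (np.float64(0.0), [-0.68, 0.5, -0.33, -0.19, 1.12, 2.55]) (np.float64(0.0), [-0.68, 0.72, -0.36, -0.44, 1.12, 2.55])
False 38 (np.float64(0.0), [0.08, 0.75, -0.96, -1.39, 0.56, 2.97]) (np.float64(0.189), [-0.3, 0.64, -1.07, -1.18, 1.02, 2.71]) (np.float64(0.001), [-0.2, -0.13, -1.07, -0.55, 0.83, 2.84]) (np.float64(0.0), [-0.65, 0.46, -0.42, -0.38, 0.99, 2.72]) (np.float64(0.0), [-0.65, 0.69, -0.45, -0.64, 0.99, 2.72])
False 30 (np.float64(0.0), [0.21, 0.76, -1.0, -1.48, 0.3, 3.06]) (np.float64(0.399), [-0.25, 0.6, -1.07, -1.14, 0.97, 2.76]) (np.float64(0.121), [-0.01, -0.27, -1.07, -0.41, 0.53, 2.95]) (np.float64(0.0), [-0.6, 0.41, -0.51, -0.53, 0.83, 2.85]) (np.float64(0.0), [-0.6, 0.66, -0.54, -0.81, 0.83, 2.85])
False 20 (np.float64(0.014), [0.4, 0.76, -1.01, -1.51, -0.05, -3.12]) (np.float64(0.574), [0.67, 0.2, -1.07, -0.63, -0.45, -2.92]) (np.float64(0.172), [0.43, -0.36, -1.07, -0.34, -0.08, -3.
[... 2475 characters left out ...]
, [-0.29, 0.32, -0.68, -0.74, 0.03, -0.01]) (np.float64(0.0), [-0.29, 0.61, -0.71, -1.06, 0.03, -0.01])
True -30 (np.float64(0.0), [0.9, 0.74, -0.58, -0.24, -1.27, 1.06]) (np.float64(0.0), [1.16, 0.68, -0.55, 0.72, -1.29, 1.97]) (np.float64(0.0), [1.16, 0.33, -0.49, 1.13, -1.29, 1.97]) (np.float64(0.0), [0.03, 0.4, -0.53, -0.56, -0.78, 0.27]) (np.float64(0.0), [0.03, 0.65, -0.56, -0.84, -0.78, 0.27])
True -40 (np.float64(0.0), [0.91, 0.79, -0.42, 0.5, -1.31, 1.71]) (np.float64(0.0), [1.13, 0.76, -0.35, 1.22, -1.21, 2.36]) (np.float64(0.0), [1.13, 0.46, -0.3, 1.57, -1.21, 2.36]) (np.float64(0.0), [0.09, 0.46, -0.42, -0.38, -1.0, 0.43]) (np.float64(0.0), [0.09, 0.69, -0.45, -0.64, -1.0, 0.43])
```

```bash
python3 -m creep '[[[0,0,20],[0,0,0]],[[0,0,22],[0,0,0]],[[0,0,22],[0,0,0]],[[0,0,22],[0,0,0]],[[0,0,22],[0,0,0]],[[-4,0,0],[0,0,0]],[[0,0,0],[0,0,0]],[[0,0,0],[0,0,0]]]'
cat >> h.py <<'E'
def wray(w,o,uv):
    K=np.array(w['K']);x=(uv[0]-K[0,2])/K[0,0];y=(uv[1]-K[1,2])/K[1,1];r=np.hypot(x,y)+1e-12
    d=np.array([x/r*np.sin(r),y/r*np.sin(r),np.cos(r)]);T=np.array(w['tool_from_camera']);q=R.from_quat(o['tool_rot'])
    return np.array(o['eef_pos'])+q.apply(T[:3,3]),q.apply(T[:3,:3]@d)
def wpx(w,o,uv):
    K=np.array(w['K']);z=w['z_map'][int(round(uv[1])),int(round(uv[0]))]
    c,d=wray(w,o,uv);f=R.from_quat(o['tool_rot']).apply(np.array(w['tool_from_camera'])[:3,2]);return c+d*z/(d@f)
E
python3 - <<'E'
from h import *
st();o=bot.get_obs();w=vision.camera('wrist');cv2.imwrite('pics/w2.png',w['image'])
for n in('cyl_blue_mid','bail_top','hook_seat'):
  print(n,[(np.round(q['position'],1).tolist(),round(q['score'],2),np.round(wpx(w,o,q['position']),3).tolist()) for q in vision.place_of(w,n)])
E
```

```text
clock: 6.78
eef_pos: [0.4344, 0.0888, 0.207]
tool_rot: [0.734, 0.319, 0.547, -0.246]
ft_force: [-0.3, 0.0, 0.6]
grip_width: 0.0856
grasp_force: 0.0
t 6.78 q [-0.489  0.111 -1.087 -0.329  1.195  2.32 ] p [0.4344 0.0888 0.207 ] z [ 0.646  0.71  -0.28 ] y [ 0.738 -0.675 -0.011] f [-0.28  0.05  0.62] w 0.0856
cyl_blue_mid [([126.8, 338.4], 0.61, [0.352, 0.08, 0.213]), ([239.8, 265.1], 0.57, [0.488, 0.179, 0.073])]
bail_top [([236.3, 178.7], 0.87, [0.501, 0.192, 0.174]), ([73.9, 262.2], 0.84, [0.339, 0.196, 0.168]), ([402.6, 260.0], 0.65, [0.521, 0.03, 0.172])]
hook_seat []
```

View pics/w2.png

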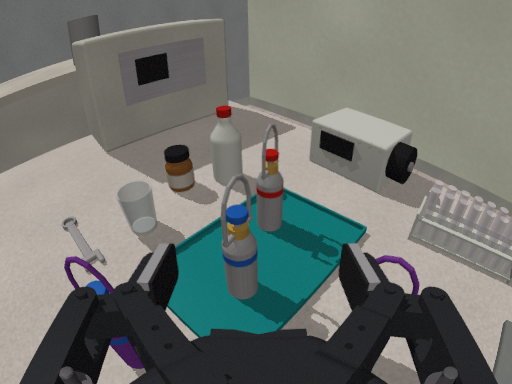

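```bash
cat >> h.py <<'E'
def cloud(w,o,box):
    u0,v0,u1,v1=box;return np.array([wpx(w,o,(u,v)) for v in range(v0,v1) for u in range(u0,u1) if w['z_map'][v,u]>0])
E
python3 - <<'E'
from fk import *
o=bot.get_obs();w=vision.camera('wrist');C=cloud(w,o,(205,165,275,305))
n=C[np.hypot(C[:,0]-.498,C[:,1]-.193)<.035]
b=n[(n[:,2]>.142)&(n[:,2]<.18)];k=n[(n[:,2]>.133)&(n[:,2]<.142)&(np.hypot(n[:,0]-.498,n[:,1]-.193)<.014)]
c=b[:,:2].mean(0);U,S,V=np.linalg.svd(b[:,:2]-c);print(len(b),'bail c',c,(b[:,:2].min(0)+b[:,:2].max(0))/2,'yaw',np.degrees(np.arctan2(V[0,1],V[0,0]))%180,S,b[:,2].max())
print('knob top',len(k),k.mean(0),np.ptp(k,axis=0))
s=n[(n[:,2]>.03)&(n[:,2]<.075)]
f=least_squares(lambda x:np.hypot(s[:,0]-x[0],s[:,1]-x[1])-.02,[.498,.193],loss='soft_l1',f_scale=.002);print('axis',f.x)
g=np.array([*f.x,.066])
for yaw in(45,48,52):
  Rt=Rot(yaw,15,False);z=Rt.as_matrix()[:,2]
  for back,h in((-.019,0),(.04,0),(.07,0),(.07,.13),(.04,.13)):
    q,e=ik(g-back*z+[0,0,h],Rt,SEEDS);print(yaw,back,h,round(e,3),np.round(q,2))
E
```

```text
363 bail c [0.49538766 0.19147709] [0.50005162 0.19299865] yaw 17.977838836340396 [0.31039002 0.0228717 ] 0.17663496776712914
knob top 266 [0.49963123 0.19324204 0.13460464] [0.02270285 0.02297674 0.00273849]
axis [0.50073349 0.19470701]
45 -0.019 0 0.0 [ 0.    0.74 -0.9  -1.27  0.75  2.89]
45 0.04 0 0.0 [-0.15  0.69 -1.   -1.26  0.89  2.8 ]
45 0.07 0 0.0 [-0.24  0.66 -1.04 -1.22  0.97  2.74]
45 0.07 0.13 0.0 [-0.24  0.11 -1.   -0.63  0.97  2.74]
45 0.04 0.13 0.0 [-0.15  0.17 -0.97 -0.72  0.89  2.8 ]
48 -0.019 0 0.0 [-0.03  0.73 -0.87 -1.21  0.83  2.85]
48 0.04 0 0.0 [-0.18  0.68 -0.96 -1.16  0.97  2.74]
48 0.07 0 0.0 [-0.28  0.65 -1.   -1.1   1.05  2.66]
48 0.07 0.13 0.0 [-0.28  0.14 -0.96 -0.55  1.05  2.66]
48 0.04 0.13 0.0 [-0.18  0.19 -0.93 -0.65  0.97  2.74]
52 -0.019 0 0.0 [-0.07  0.73 -0.83 -1.11  0.92  2.78]
52 0.04 0 0.0 [-0.22  0.67 -0.91 -1.02  1.06  2.64]
52 0.07 0 0.0 [-0.31  0.64 -0.94 -0.91  1.14  2.53]
52 0.07 0.13 0.0 [-0.31  0.18 -0.9  -0.41  1.14  2.53]
52 0.04 0.13 0.0 [-0.22  0.22 -0.88 -0.54  1.06  2.64]
```

Run:
```python
from h import *
Rt=Rot(48,15,False);z=Rt.as_matrix()[:,2];g=np.array([.500,.193,.066]);print(g-.07*z)
plan(g-.07*z+[0,0,.13],Rt,4)
print('down/mm in tool:',np.round(Rt.inv().apply([0,0,-1]),3))
```

```text
[0.45475686 0.14275241 0.08411733]
dist [20. 55.  7.] rotvec [ 0.006  0.022 -0.013] ang 1.5
[5.5, -5.6, 12.4] [0.002, 0.005, -0.003]
[5.4, -5.6, 12.5] [0.002, 0.005, -0.003]
[5.4, -5.6, 12.5] [0.002, 0.005, -0.003]
[5.3, -5.5, 12.5] [0.002, 0.005, -0.003]
down/mm in tool: [-0.966 -0.     0.259]
```

```bash
python3 -m creep '[[[5.5,-5.5,12.5],[0.002,0.005,-0.003]],[[5.5,-5.5,12.5],[0.002,0.005,-0.003]],[[5.5,-5.5,12.5],[0.002,0.005,-0.003]],[[5.5,-5.5,12.5],[0.002,0.005,-0.003]],[[0,0,0],[0,0,0]]]'
python3 - <<'E'
from h import *
st()
Rt=Rot(48,15,False);z=Rt.as_matrix()[:,2];g=np.array([.500,.193,.066]);plan(g-.07*z,Rt,6)
E
```

```text
clock: 7.65
eef_pos: [0.4638, 0.1309, 0.2224]
tool_rot: [0.726, 0.33, 0.547, -0.253]
ft_force: [-1.1, -0.2, -0.3]
grip_width: 0.0855
grasp_force: 0.0
t 7.65 q [-0.319  0.127 -1.087 -0.571  1.096  2.562] p [0.4638 0.1309 0.2224] z [ 0.627  0.729 -0.274] y [ 0.757 -0.653 -0.007] f [-1.05 -0.18 -0.29] w 0.0855
dist [  -9.   12. -138.] rotvec [-0.022  0.016 -0.001] ang 1.6
[-22.0, -2.3, 6.8] [-0.004, 0.003, -0.0]
[-22.1, -2.3, 6.7] [-0.004, 0.003, -0.0]
[-22.1, -2.3, 6.7] [-0.004, 0.003, -0.0]
[-22.1, -2.4, 6.6] [-0.004, 0.003, -0.0]
[-22.1, -2.4, 6.5] [-0.004, 0.003, -0.0]
[-22.1, -2.4, 6.5] [-0.004, 0.003, -0.0]
```

Run:
```python
from fk import *
Q=np.vstack([Q,[-.489,.111,-1.087,-.329,1.195,2.32],bot.get_obs()['joint_pos']])
P=np.vstack([P,[.4344,.0888,.207],bot.get_obs()['eef_pos']])
print([np.round((pos(q,K)-p)*1000,1).tolist() for q,p in zip(Q,P)])
s=least_squares(lambda k:np.ravel([pos(q,k)-p for q,p in zip(Q,P)]),K);print(np.round(s.x,4),abs(s.fun).max())
K=s.x
import fk;fk.K=K
g=np.array([.5,.193,.066])
for yaw in(45,48,52,56,60):
  Rt=Rot(yaw,15,False);z=Rt.as_matrix()[:,2]
  for back,h in((-.016,0),(.04,0),(.07,0),(.07,.13),(.04,.13)):
    q,e=ik(g-back*z+[0,0,h],Rt,SEEDS);print(yaw,back,h,round(e,3),np.round(q,2))
```

```text
[[0.0, 0.0, 0.0], [0.1, -0.1, 0.1], [-0.1, 0.1, 0.0], [0.0, -0.0, 0.1], [-46.6, 24.7, -18.8], [-63.5, 21.0, -32.4]]
[-2.000e-04  2.411e-01  2.000e-04  4.931e-01  3.915e-01  7.900e-03
  1.014e-01  3.035e-01] 0.00018433448512598927
45 -0.016 0 0.152 [-0.07  0.91 -1.07 -1.54  0.91  2.81]
45 0.04 0 0.264 [-0.23  0.68 -1.07 -1.02  1.08  2.53]
45 0.07 0 0.279 [-0.32  0.6  -1.07 -0.79  1.15  2.36]
45 0.07 0.13 0.163 [-0.28  0.07 -1.07 -0.43  1.04  2.53]
45 0.04 0.13 0.161 [-0.19  0.14 -1.07 -0.59  0.97  2.64]
48 -0.016 0 0.092 [-0.08  0.9  -1.07 -1.52  0.92  2.79]
48 0.04 0 0.194 [-0.24  0.7  -1.07 -1.06  1.1   2.52]
48 0.07 0 0.204 [-0.33  0.62 -1.07 -0.82  1.17  2.35]
48 0.07 0.13 0.101 [-0.3   0.11 -1.07 -0.48  1.09  2.51]
48 0.04 0.13 0.104 [-0.21  0.18 -1.07 -0.64  1.02  2.62]
52 -0.016 0 0.012 [-0.08  0.89 -1.07 -1.5   0.95  2.76]
52 0.04 0 0.099 [-0.25  0.73 -1.07 -1.1   1.13  2.51]
52 0.07 0 0.103 [-0.34  0.65 -1.07 -0.88  1.19  2.35]
52 0.07 0.13 0.016 [-0.32  0.17 -1.07 -0.54  1.15  2.49]
52 0.04 0.13 0.026 [-0.23  0.23 -1.07 -0.7   1.08  2.6 ]
56 -0.016 0 0.0 [-0.11  0.85 -1.03 -1.36  1.02  2.69]
56 0.04 0 0.003 [-0.26  0.76 -1.07 -1.14  1.15  2.5 ]
56 0.07 0 0.001 [-0.34  0.68 -1.07 -0.93  1.21  2.35]
56 0.07 0.13 0.0 [-0.34  0.18 -0.99 -0.36  1.21  2.35]
56 0.04 0.13 0.0 [-0.26  0.25 -1.02 -0.58  1.15  2.51]
60 -0.016 0 0.0 [-0.13  0.8  -0.98 -1.17  1.1   2.58]
60 0.04 0 0.0 [-0.28  0.7  -0.99 -0.86  1.21  2.35]
60 0.07 0 0.0 [-0.36  0.63 -0.97 -0.57  1.26  2.15]
60 0.07 0.13 0.0 [-0.36  0.21 -0.89 -0.08  1.26  2.15]
60 0.04 0.13 0.0 [-0.28  0.25 -0.93 -0.35  1.21  2.35]
```

```bash
sed -i 's/^K=np.*/K=np.array([-.0002,.2411,.0002,.4931,.3915,.0079,.1014,.3035])/' fk.py
python3 - <<'E'
from fk import *
Rt=Rot(58,15,False);z=Rt.as_matrix()[:,2];g=np.array([.5,.193,.066])
for b,h in((.07,.13),(.07,0),(.03,0),(-.016,0),(-.016,.15)):
  q,e=ik(g-b*z+[0,0,h],Rt,SEEDS);print(b,h,round(e,3),np.round(q,2))
R2=Rot(45.5,15,False);z2=R2.as_matrix()[:,2]
for x,y,zz in((.55,.0,.25),(.632,-.12,.235),(.632,-.18,.235),(.632,-.18,.205),(.632,-.18,.13)):
  q,e=ik(np.array([x,y,zz])+.016*z2,R2,SEEDS);print(x,y,zz,round(e,3),np.round(q,2))
q,e=ik(np.array([.632,-.18,.17])-.08*z2,R2,SEEDS);print('retreat',round(e,3),np.round(q,2))
plan(g-.07*z+[0,0,.13],Rt,3)
plan(g-.07*z,Rt,6,cur=(g-.07*z+[0,0,.13],Rt))
E
```

```text
0.07 0.13 0.0 [-0.35  0.19 -0.94 -0.22  1.24  2.25]
0.07 0 0.0 [-0.35  0.65 -1.02 -0.76  1.24  2.25]
0.03 0 0.0 [-0.24  0.75 -1.03 -1.07  1.16  2.48]
-0.016 0 0.0 [-0.12  0.83 -1.   -1.27  1.06  2.64]
-0.016 0.15 0.0 [-0.12  0.29 -0.97 -0.69  1.06  2.64]
0.55 0.0 0.25 0.0 [-0.51  0.24 -0.76 -0.2   1.2   2.39]
0.632 -0.12 0.235 0.0 [-0.63  0.47 -0.36  0.24  1.27  2.09]
0.632 -0.18 0.235 0.0 [-0.71  0.55 -0.18  0.61  1.3   1.81]
0.632 -0.18 0.205 0.0 [-0.71  0.59 -0.2   0.55  1.3   1.81]
0.632 -0.18 0.13 0.0 [-0.71  0.71 -0.24  0.39  1.3   1.81]
retreat 0.0 [-0.87  0.7  -0.03  1.19  1.29  1.21]
dist [ 0.  5. -8.] rotvec [ 0.146  0.015 -0.047] ang 8.8
[-2.3, -0.9, 2.0] [0.049, 0.005, -0.016]
[-2.3, -0.8, 2.0] [0.049, 0.005, -0.016]
[-2.3, -0.8, 2.1] [0.049, 0.005, -0.016]
dist [   0.    0. -130.] rotvec [0. 0. 0.] ang 0.0
[-20.9, 0.0, 5.6] [0.0, 0.0, 0.0]
[-20.9, 0.0, 5.6] [0.0, 0.0, 0.0]
[-20.9, 0.0, 5.6] [0.0, 0.0, 0.0]
[-20.9, 0.0, 5.6] [0.0, 0.0, 0.0]
[-20.9, 0.0, 5.6] [0.0, 0.0, 0.0]
[-20.9, 0.0, 5.6] [0.0, 0.0, 0.0]
```

```bash
python3 -m creep '[[[-2,-1,2],[0.049,0.005,-0.016]],[[-2,-1,2],[0.049,0.005,-0.016]],[[-2,-1,2],[0.049,0.005,-0.016]],[[0,0,0],[0,0,0]]]'
python3 - <<'E'
from h import *
st()
Rt=Rot(58,15,False);z=Rt.as_matrix()[:,2];g=np.array([.500,.193,.066]);plan(g-.07*z,Rt,6)
E
```

```text
clock: 8.15
eef_pos: [0.4648, 0.1348, 0.2151]
tool_rot: [0.694, 0.384, 0.533, -0.295]
ft_force: [-0.4, 0.8, -0.2]
grip_width: 0.0855
grasp_force: 0.0
t 8.15 q [-0.352  0.192 -0.941 -0.218  1.238  2.255] p [0.4648 0.1348 0.2151] z [ 0.513  0.818 -0.259] y [ 0.847 -0.531 -0.001] f [-0.41  0.76 -0.17] w 0.0855
dist [  -1.    1. -131.] rotvec [ 0.001  0.    -0.001] ang 0.1
[-21.1, -0.2, 5.7] [0.0, 0.0, -0.0]
[-21.1, -0.2, 5.7] [0.0, 0.0, -0.0]
[-21.1, -0.2, 5.7] [0.0, 0.0, -0.0]
[-21.1, -0.2, 5.7] [0.0, 0.0, -0.0]
[-21.1, -0.2, 5.7] [0.0, 0.0, -0.0]
[-21.1, -0.2, 5.7] [0.0, 0.0, -0.0]
```

Exactly as modelled. Descend, then forward.

```bash
python3 -m creep '[[[-21,0,5.7],[0,0,0]],[[-21,0,5.7],[0,0,0]],[[-21,0,5.7],[0,0,0]],[[-21,0,5.7],[0,0,0]],[[-21,0,5.7],[0,0,0]],[[-21,0,5.7],[0,0,0]],[[0,0,0],[0,0,0]],[[0,0,0],[0,0,0]]]'
python3 - <<'E'
from h import *
st();o=bot.get_obs();w=vision.camera('wrist')
C=cloud(w,o,(150,60,360,330));
n=C[np.hypot(C[:,0]-.5,C[:,1]-.193)<.035]
k=n[(n[:,2]>.133)&(n[:,2]<.142)&(np.hypot(n[:,0]-.5,n[:,1]-.193)<.016)];s=n[(n[:,2]>.05)&(n[:,2]<.085)]
from scipy.optimize import least_squares
print('knob',k.mean(0) if len(k) else 0);
f=least_squares(lambda x:np.hypot(s[:,0]-x[0],s[:,1]-x[1])-.02,[.498,.193],loss='soft_l1',f_scale=.002);print('axis',f.x,len(s))
c=np.array([.5,.1935,.066]);Rt=R.from_quat(o['tool_rot']);print('axis in tool mm',Rt.inv().apply(c-o['eef_pos'])*1000)
E
```

```text
clock: 9.15
eef_pos: [0.464, 0.1361, 0.085]
tool_rot: [0.694, 0.384, 0.533, -0.295]
ft_force: [-0.6, -0.2, 0.1]
grip_width: 0.0851
grasp_force: 0.0
t 9.15 q [-0.35   0.649 -1.024 -0.761  1.238  2.258] p [0.464  0.1361 0.085 ] z [ 0.512  0.819 -0.259] y [ 0.848 -0.53  -0.   ] f [-0.63 -0.16  0.07] w 0.0851
knob [0.49879228 0.19248537 0.13415026]
axis [0.50067866 0.19472937] 1932
axis in tool mm [-0.87652618  0.08360129 70.35980107]
```

```bash
python3 -m creep '[[[0,0,14],[0,0,0]],[[0,0,14],[0,0,0]],[[0,0,14],[0,0,0]],[[0,0,14],[0,0,0]],[[0,0,14],[0,0,0]],[[0,0,14],[0,0,0]],[[0,0,0],[0,0,0]]]'
python3 - <<'E'
from h import *
F=[]
for i in range(8): vision.camera('wrist');F.append(bot.get_obs()['ft_force'])
print('base',np.mean(F,0),np.std(F,0));st()
E
python3 -m creep '[[[0,0,0],[0,0,0]],[[0,0,0],[0,0,0]],[[0,0,0],[0,0,0]],[[0,0,0],[0,0,0]],[[0,0,0],[0,0,0]],[[0,0,0],[0,0,0]]]' 30
```

```text
clock: 10.07
eef_pos: [0.5074, 0.2057, 0.0638]
tool_rot: [0.693, 0.386, 0.533, -0.295]
ft_force: [0.5, 0.7, -0.8]
grip_width: 0.0858
grasp_force: 0.0
base [-0.04873478 -0.13163549  0.01849798] [0.55283575 0.24728894 0.29629088]
t 10.47 q [-0.124  0.823 -1.008 -1.264  1.068  2.633] p [0.5073 0.2046 0.063 ] z [ 0.512  0.819 -0.259] y [ 0.848 -0.53   0.   ] f [ 0.68 -0.38 -0.16] w 0.0852
clock: 11.22
eef_pos: [0.5068, 0.2051, 0.0629]
tool_rot: [0.694, 0.385, 0.532, -0.296]
ft_force: [-3.7, -2.2, 3.7]
grip_width: 0.0385
grasp_force: 61.3
```

```bash
python3 -m creep '[[[3,0,-0.8],[0,0,0]],[[6,0,-1.6],[0,0,0]],[[12,0,-3.2],[0,0,0]],[[18,0,-4.8],[0,0,0]],[[22,0,-5.9],[0,0,0]],[[22,0,-5.9],[0,0,0]],[[22,0,-5.9],[0,0,0]],[[22,0,-5.9],[0,0,0]],[[18,0,-4.8],[0,0,0]],[[12,0,-3.2],[0,0,0]],[[6,0,-1.6],[0,0,0]],[[0,0,0],[0,0,0]]]'
python3 - <<'E'
from h import *
F=[]
for i in range(10): o=bot.get_obs();w=vision.camera('wrist');F.append(o['ft_force'])
print('load',np.mean(F,0),np.std(F,0));st();cv2.imwrite('pics/w3.png',w['image'])
for n in('cyl_blue_mid','bail_top','hook_seat','hook_tip'):
  print(n,[(np.round(q['position'],1).tolist(),round(q['score'],2),np.round(wpx(w,o,q['position']),3).tolist()) for q in vision.place_of(w,n)])
E
```

```text
clock: 12.72
eef_pos: [0.5067, 0.2051, 0.2312]
tool_rot: [0.694, 0.385, 0.532, -0.295]
ft_force: [-0.4, 0.4, -8.1]
grip_width: 0.0387
grasp_force: 61.0
load [-0.23685199  0.03742116 -7.77563106] [0.49215693 0.41192246 0.48795214]
t 13.22 q [-0.123  0.224 -0.948 -0.605  1.067  2.633] p [0.5072 0.205  0.2312] z [ 0.512  0.819 -0.259] y [ 0.848 -0.53  -0.   ] f [ 0.08  0.4  -8.36] w 0.038
cyl_blue_mid [([256.5, 281.6], 0.74, [0.49, 0.179, 0.239])]
bail_top []
hook_seat []
hook_tip []
```

View pics/w3.png

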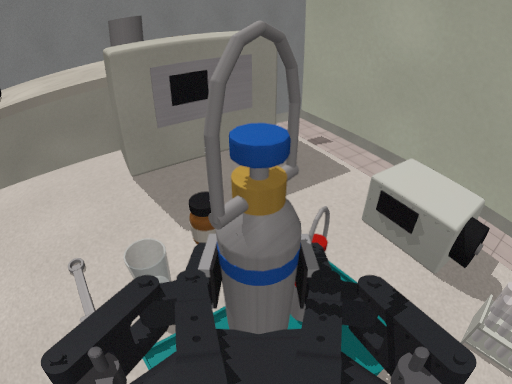

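Run:
```python
from h import *
o=bot.get_obs();w=vision.camera('wrist');C=cloud(w,o,(195,10,315,215))
n=C[np.hypot(C[:,0]-.5,C[:,1]-.193)<.04]
b=n[(n[:,2]>.308)];k=n[(n[:,2]>.3)&(n[:,2]<.307)&(np.hypot(n[:,0]-.5,n[:,1]-.193)<.015)]
c=b[:,:2].mean(0);V=np.linalg.svd(b[:,:2]-c)[2]
print('bail n',len(b),'yaw',np.degrees(np.arctan2(V[0,1],V[0,0]))%180,'zmax',b[:,2].max())
pr=(b[:,:2]-c)@V[0];print('mid xy',c+V[0]*(pr.min()+pr.max())/2, np.ptp(pr))
t=b[b[:,2]>b[:,2].max()-.006];print('top pts',len(t),t.mean(0))
print('knob',k.mean(0),np.ptp(k,axis=0))
```

```text
bail n 3271 yaw 18.787487419273276 zmax 0.34416951646433364
mid xy [0.50111592 0.19317577] 0.0523073021631411
top pts 641 [0.49902356 0.19207974 0.34051366]
knob [0.49918094 0.19157927 0.30245303] [0.02407495 0.02519125 0.00371636]
```

```bash
cat >> h.py <<'E'
def hookplan(dx,z,n=None,seat=(.631,-.182),yaw=45.,BT=np.load('bt.npy') if __import__('os').path.exists('bt.npy') else None,hyaw=95.5,lat=0):
    # put bail top dx (m) from seat axis towards tip side, at height z
    a=np.radians(hyaw);Rt=Rot(yaw,15,False);b=np.array([seat[0]+dx*np.cos(a)+lat*np.sin(a),seat[1]+dx*np.sin(a)-lat*np.cos(a),z])
    plan(b-Rt.apply(BT),Rt,n)
def bail():
    o=bot.get_obs();return np.array(o['eef_pos'])+R.from_quat(o['tool_rot']).apply(np.load('bt.npy'))
E
python3 - <<'E'
import h;from h import *
o=bot.get_obs();BT=R.from_quat(o['tool_rot']).inv().apply(np.array([.5,.1935,.342])-o['eef_pos']);np.save('bt.npy',BT);print(BT)
r=R.from_quat(o['tool_rot']);up=r.apply([17.4,0,-4.7]);print(up)
h.hookplan(.05,.360,11,BT=BT)
E
```

```text
[ 1.03204153e-01  3.57067648e-05 -4.17416154e-02]
[-0.02191755 -0.03116991 18.02355537]
dist [ 129. -328.   18.] rotvec [-0.219 -0.     0.059] ang 13.0
[-3.4, 25.7, -18.8] [-0.02, -0.0, 0.005]
[-3.2, 26.1, -18.3] [-0.02, -0.0, 0.005]
[-3.1, 26.5, -17.8] [-0.02, -0.0, 0.005]
[-2.9, 26.8, -17.3] [-0.02, -0.0, 0.005]
[-2.8, 27.2, -16.7] [-0.02, -0.0, 0.005]
[-2.6, 27.5, -16.2] [-0.02, -0.0, 0.005]
[-2.5, 27.9, -15.6] [-0.02, -0.0, 0.005]
[-2.3, 28.2, -15.1] [-0.02, -0.0, 0.005]
[-2.2, 28.5, -14.5] [-0.02, -0.0, 0.005]
[-2.0, 28.8, -13.9] [-0.02, -0.0, 0.005]
[-1.9, 29.1, -13.4] [-0.02, -0.0, 0.005]
```

```bash
python3 -m creep '[[[17.4,0,-4.7],[0,0,0]],[[-5,25.7,-18.4],[-0.02,0,0.0053]],[[-4.8,26.1,-17.9],[-0.02,0,0.0053]],[[-4.7,26.5,-17.4],[-0.02,0,0.0053]],[[-4.5,26.8,-16.9],[-0.02,0,0.0053]],[[-4.4,27.2,-16.3],[-0.02,0,0.0053]],[[-4.2,27.5,-15.8],[-0.02,0,0.0053]],[[-4.1,27.9,-15.2],[-0.02,0,0.0053]],[[-3.9,28.2,-14.7],[-0.02,0,0.0053]],[[-3.8,28.5,-14.1],[-0.02,0,0.0053]],[[-3.6,28.8,-13.5],[-0.02,0,0.0053]],[[0,0,0],[0,0,0]]]'
python3 - <<'E'
from h import *
st();print(bail());o=bot.get_obs();w=vision.camera('wrist');cv2.imwrite('pics/w4.png',w['image'])
s=vision.camera('scene');d=vision.camera('side')
for n in('hook_seat','hook_tip','bail_top'):
  print(n,[(np.round(q['position'],1).tolist(),round(q['score'],2),np.round(wpx(w,o,q['position']),3).tolist()) for q in vision.place_of(w,n)])
E
```

```text
clock: 14.98
eef_pos: [0.6255, -0.096, 0.2492]
tool_rot: [0.73, 0.311, 0.561, -0.236]
ft_force: [0.1, 0.8, -8.7]
grip_width: 0.0379
grasp_force: 62.4
t 14.97 q [-0.628  0.408 -0.392  0.289  1.273  2.066] p [ 0.6255 -0.096   0.2492] z [ 0.672  0.693 -0.26 ] y [ 0.719 -0.695  0.004] f [ 0.05  0.8  -8.67] w 0.0379
[ 0.6158937  -0.10534867  0.35975582]
hook_seat [([33.4, 239.5], 0.71, [0.456, 0.381, 0.014]), ([443.1, 251.9], 0.67, [0.966, -0.183, 0.049])]
hook_tip [([431.9, 211.4], 0.97, [0.628, -0.171, 0.314])]
bail_top [([257.8, 28.7], 0.76, [0.614, -0.107, 0.359]), ([77.2, 288.5], 0.56, [0.524, 0.027, 0.17]), ([111.2, 199.0], 0.46, [0.626, 0.254, 0.1])]
```

View pics/w4.png

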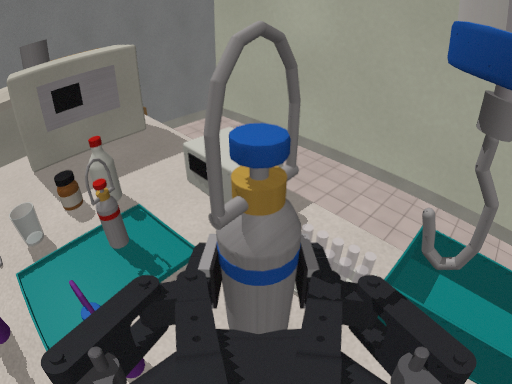

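Run:
```python
from h import *
o=bot.get_obs();w=vision.camera('wrist');C=cloud(w,o,(415,70,511,280))
n=C[(np.hypot(C[:,0]-.631,C[:,1]+.182)<.04)&(C[:,2]<.37)]
print(len(n),n[:,2].min())
for a in np.arange(.286,.37,.006):
  m=n[(n[:,2]>=a)&(n[:,2]<a+.006)]
  if len(m)<3: continue
  # split by y
  hi=m[m[:,1]>-.183];lo=m[m[:,1]<=-.183]
  print(round(a+.003,3),[(len(g),np.round(g.mean(0),4).tolist()) for g in(hi,lo) if len(g)>2])
c=n[n[:,2]<.34][:,:2];V=np.linalg.svd(c-c.mean(0))[2][0];print('hook yaw',np.degrees(np.arctan2(V[1],V[0]))%180)
```

```text
3727 0.29285917218530244
0.295 [(202, [0.6282, -0.1795, 0.2964]), (51, [0.6284, -0.1846, 0.2968])]
0.301 [(249, [0.6278, -0.1755, 0.3004]), (224, [0.6289, -0.1863, 0.3008])]
0.307 [(208, [0.6273, -0.1722, 0.307]), (214, [0.629, -0.1882, 0.307])]
0.313 [(167, [0.6274, -0.1703, 0.3119]), (212, [0.6289, -0.1883, 0.3131])]
0.319 [(238, [0.629, -0.1878, 0.319])]
0.325 [(15, [0.6289, -0.1825, 0.3271]), (291, [0.6288, -0.1866, 0.3251])]
0.331 [(235, [0.6281, -0.181, 0.3315]), (109, [0.6286, -0.1843, 0.3296])]
0.337 [(303, [0.6281, -0.1804, 0.3371])]
0.343 [(376, [0.6262, -0.1791, 0.3435])]
0.349 [(442, [0.6256, -0.1778, 0.3488])]
0.355 [(189, [0.626, -0.1764, 0.3539])]
hook yaw 95.70345596709878
```

```bash
sed -i 's/seat=(.631,-.182)/seat=(.630,-.180)/' h.py
python3 - <<'E'
from h import *
hookplan(.03,.326,4)
o=bot.get_obs()
Rt=Rot(45,15,False);a=np.radians(95.5);print('tool per 29mm to seat:',Rt.inv().apply([-29*np.cos(a),-29*np.sin(a),0]))
E
```

```text
dist [ 13. -48. -34.] rotvec [-0.02   0.     0.006] ang 1.2
[-9.8, 10.7, -4.1] [-0.005, 0.0, 0.001]
[-9.8, 10.7, -4.0] [-0.005, 0.0, 0.001]
[-9.8, 10.7, -4.0] [-0.005, 0.0, 0.001]
[-9.8, 10.8, -3.9] [-0.005, 0.0, 0.001]
tool per 29mm to seat: [ -4.77424557  22.37711292 -17.81772703]
```

```bash
python3 -m creep '[[[-9.8,10.7,-4],[-0.005,0,0.001]],[[-9.8,10.7,-4],[-0.005,0,0.001]],[[-9.8,10.7,-4],[-0.005,0,0.001]],[[-9.8,10.8,-4],[-0.005,0,0.001]],[[0,0,0],[0,0,0]],[[0,0,0],[0,0,0]]]'
python3 - <<'E'
from h import *
st();print(bail());o=bot.get_obs();w=vision.camera('wrist')
C=cloud(w,o,(200,5,460,300))
n=C[(np.hypot(C[:,0]-.63,C[:,1]+.18)<.025)&(C[:,2]<.345)&(C[:,2]>.29)&(C[:,1]<-.160)]
t=n[(n[:,2]>.308)&(n[:,2]<.316)&(n[:,1]>-.178)];print('tip',len(t),t.mean(0) if len(t) else '',t[:,2].max() if len(t) else '')
s=n[(n[:,2]>.308)&(n[:,2]<.32)&(n[:,1]<-.183)];print('shank',s.mean(0) if len(s) else '')
b=C[(np.hypot(C[:,0]-bail()[0],C[:,1]-bail()[1])<.03)&(C[:,2]>.295)&(C[:,2]<.335)&(C[:,1]>-.165)];V=np.linalg.svd(b[:,:2]-b[:,:2].mean(0))[2][0];print('bail yaw',np.degrees(np.arctan2(V[1],V[0]))%180,'zmax',np.percentile(b[:,2],99.5))
q=b[b[:,2]>np.percentile(b[:,2],99.5)-.005];print('top',q.mean(0))
hookplan(.0,.326,5)
cv2.imwrite('pics/w5.png',w['image'])
E
```

```text
clock: 16.08
eef_pos: [0.6369, -0.1414, 0.2158]
tool_rot: [0.733, 0.304, 0.563, -0.232]
ft_force: [-0.9, 0.8, -6.7]
grip_width: 0.0379
grasp_force: 62.3
t 16.07 q [-0.682  0.517 -0.304  0.379  1.29   1.954] p [ 0.6369 -0.1414  0.2158] z [ 0.683  0.683 -0.258] y [ 0.707 -0.707  0.002] f [-0.88  0.75 -6.66] w 0.0379
[ 0.6271489  -0.15096337  0.32627218]
tip 259 [ 0.62745008 -0.17148482  0.31068647] 0.3136698375593724
shank [ 0.62912234 -0.1891369   0.31410822]
bail yaw 5.694273118159799 zmax 0.3281206606982745
top [ 0.62593477 -0.15205162  0.32516924]
dist [  3. -29.  -1.] rotvec [ 0.    -0.001  0.002] ang 0.1
[-1.1, 4.5, -3.6] [0.0, -0.0, 0.0]
[-1.1, 4.5, -3.6] [0.0, -0.0, 0.0]
[-1.1, 4.5, -3.6] [0.0, -0.0, 0.0]
[-1.1, 4.5, -3.6] [0.0, -0.0, 0.0]
[-1.1, 4.5, -3.6] [0.0, -0.0, 0.0]
```

View pics/w5.png

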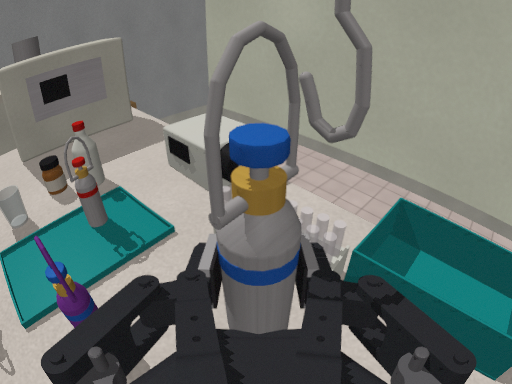

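```bash
python3 -m creep '[[[-1,4.5,-3.6],[0,0,0]],[[-1,4.5,-3.6],[0,0,0]],[[-1,4.5,-3.6],[0,0,0]],[[-1,4.5,-3.6],[0,0,0]],[[-0.9,4.4,-3.5],[0,0,0]],[[0,0,0],[0,0,0]],[[0,0,0],[0,0,0]]]'
python3 - <<'E'
from h import *
st();print(bail());o=bot.get_obs();w=vision.camera('wrist')
C=cloud(w,o,(200,5,460,200))
n=C[(abs(C[:,0]-.629)<.012)&(abs(C[:,1]+.18)<.03)&(C[:,2]<.345)&(C[:,2]>.288)]
t=n[(n[:,2]>.308)&(n[:,2]<.315)]
print(np.round(np.percentile(t[:,1],[1,10,30,50,70,90,99]),4))
cv2.imwrite('pics/w6.png',cv2.resize(w['image'][0:200,180:420],(720,600)))
hookplan(0,.305,5)
E
```

```text
clock: 17.0
eef_pos: [0.6396, -0.1703, 0.2157]
tool_rot: [0.733, 0.304, 0.563, -0.232]
ft_force: [0.0, -0.3, -7.3]
grip_width: 0.0382
grasp_force: 62.2
t 17.0 q [-0.718  0.56  -0.209  0.553  1.301  1.827] p [ 0.6396 -0.1703  0.2157] z [ 0.683  0.683 -0.259] y [ 0.707 -0.707  0.002] f [ 0.01 -0.27 -7.32] w 0.0382
[ 0.62986567 -0.17981421  0.32618658]
[-0.192  -0.1913 -0.1906 -0.1893 -0.1734 -0.1717 -0.17  ]
dist [  0.  -0. -21.] rotvec [ 0.    -0.     0.002] ang 0.1
[-4.1, 0.0, 1.1] [0.0, -0.0, 0.0]
[-4.1, 0.0, 1.1] [0.0, -0.0, 0.0]
[-4.1, 0.0, 1.1] [0.0, -0.0, 0.0]
[-4.1, 0.0, 1.1] [0.0, -0.0, 0.0]
[-4.1, 0.0, 1.1] [0.0, -0.0, 0.0]
```

View pics/w6.png

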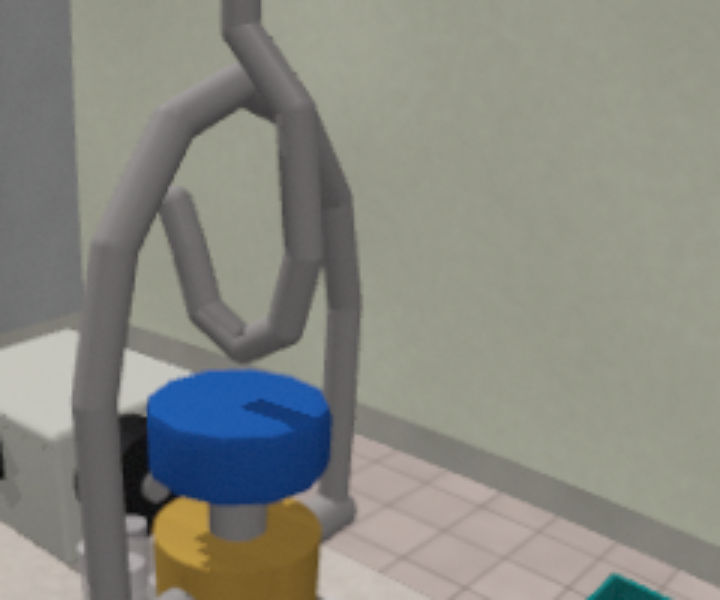

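```bash
python3 -m creep '[[[-4,0,1.07],[0,0,0]],[[-4,0,1.07],[0,0,0]],[[-4,0,1.07],[0,0,0]],[[-4,0,1.07],[0,0,0]],[[-4,0,1.07],[0,0,0]],[[-3,0,0.8],[0,0,0]],[[-3,0,0.8],[0,0,0]],[[-3,0,0.8],[0,0,0]],[[-3,0,0.8],[0,0,0]],[[-3,0,0.8],[0,0,0]],[[-3,0,0.8],[0,0,0]],[[0,0,0],[0,0,0]]]'
python3 - <<'E'
from h import *
F=[]
for i in range(6): o=bot.get_obs();w=vision.camera('wrist');F.append(o['ft_force'])
print(np.mean(F,0));st();print(bail())
C=cloud(w,o,(200,5,460,200));b=bail()
n=C[(abs(C[:,0]-.629)<.012)&(abs(C[:,1]+.18)<.03)&(C[:,2]<b[2]+.02)&(C[:,2]>b[2]-.025)]
cv2.imwrite('pics/w7.png',cv2.resize(w['image'][0:200,180:420],(720,600)))
E
```

```text
clock: 18.55
eef_pos: [0.6397, -0.1704, 0.1763]
tool_rot: [0.733, 0.304, 0.563, -0.232]
ft_force: [0.3, -0.2, -6.7]
grip_width: 0.0383
grasp_force: 62.2
[ 0.21819782 -0.17830523 -5.94739576]
t 18.85 q [-0.718  0.617 -0.236  0.469  1.301  1.827] p [ 0.6398 -0.1704  0.1767] z [ 0.684  0.683 -0.259] y [ 0.707 -0.707  0.002] f [ 0.03 -0.6  -6.11] w 0.0383
[ 0.62996969 -0.17990791  0.28719094]
```

View pics/w7.png

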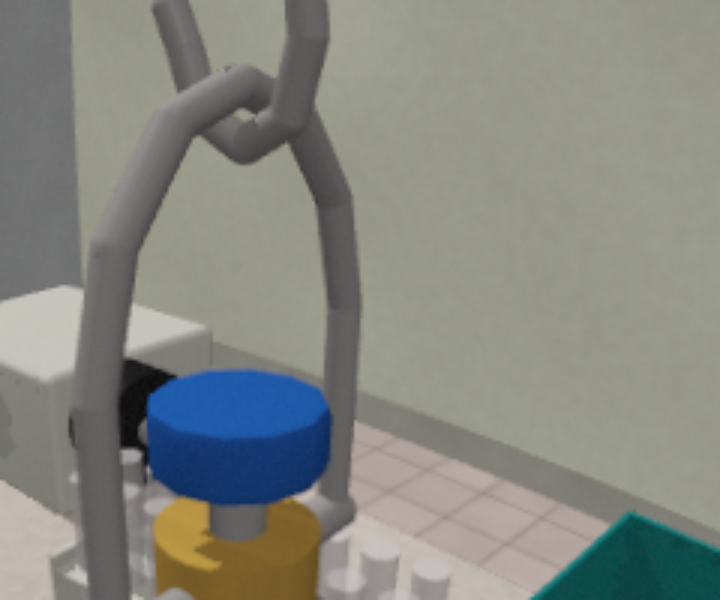

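```bash
python3 -m creep '[[[-3,0,0.8],[0,0,0]],[[-4,0,1.07],[0,0,0]],[[-4,0,1.07],[0,0,0]],[[-4,0,1.07],[0,0,0]],[[-4,0,1.07],[0,0,0]],[[-4,0,1.07],[0,0,0]],[[-4,0,1.07],[0,0,0]],[[-4,0,1.07],[0,0,0]],[[-4,0,1.07],[0,0,0]],[[-4,0,1.07],[0,0,0]],[[-3,0,0.8],[0,0,0]],[[0,0,0],[0,0,0]]]'
python3 - <<'E'
from h import *
F=[]
for i in range(16): o=bot.get_obs();w=vision.camera('wrist');F.append(o['ft_force'])
print(np.mean(F,0),np.std(F,0)[2]/4);st();print(bail())
E
```

```text
clock: 20.35
eef_pos: [0.6398, -0.1704, 0.1329]
tool_rot: [0.733, 0.304, 0.563, -0.232]
ft_force: [-0.5, -0.1, -1.9]
grip_width: 0.0381
grasp_force: 62.2
[-0.17050667 -0.16040577 -2.06427301] 0.1123771641390088
t 21.15 q [-0.718  0.687 -0.257  0.378  1.301  1.826] p [ 0.6398 -0.1705  0.133 ] z [ 0.683  0.683 -0.259] y [ 0.707 -0.707  0.002] f [ 0.67 -0.43 -2.47] w 0.0381
[ 0.63000088 -0.17997102  0.24350368]
```

```bash
python3 -m creep '[[[-3,0,0.8],[0,0,0]],[[-3,0,0.8],[0,0,0]],[[-3,0,0.8],[0,0,0]],[[-3,0,0.8],[0,0,0]],[[-3,0,0.8],[0,0,0]],[[-2.4,0,0.64],[0,0,0]],[[0,0,0],[0,0,0]],[[0,0,0],[0,0,0]]]'
python3 - <<'E'
from h import *
F=[]
for i in range(45): vision.camera('scene');F.append(bot.get_obs()['ft_force'])
print(np.mean(F,0),np.std(F,0)/45**.5);st();print(bail())
E
```

```text
clock: 22.15
eef_pos: [0.6399, -0.1705, 0.1152]
tool_rot: [0.733, 0.304, 0.563, -0.232]
ft_force: [0.2, -1.1, -0.3]
grip_width: 0.0385
grasp_force: 62.2
[ 0.2307745  -0.38684164 -0.14056789] [0.06622368 0.07606993 0.07177931]
t 24.4 q [-0.718  0.718 -0.262  0.342  1.301  1.826] p [ 0.6398 -0.1705  0.115 ] z [ 0.683  0.683 -0.259] y [ 0.707 -0.707  0.002] f [ 0.01 -0.12  0.01] w 0.0382
[ 0.63001675 -0.17999384  0.22549391]
```

```bash
python3 -m creep '[[[-1.2,0,0.3],[0,0,0]],[[0,0,0],[0,0,0]],[[0,0,0],[0,0,0]],[[0,0,0],[0,0,0]]]'; python3 -m creep '[[[0,0,0],[0,0,0]],[[0,0,0],[0,0,0]],[[0,0,0],[0,0,0]],[[0,0,0],[0,0,0]],[[0,0,0],[0,0,0]],[[0,0,0],[0,0,0]],[[0,0,0],[0,0,0]],[[0,0,0],[0,0,0]]]' 85
python3 - <<'E'
from h import *
st()
from scipy.optimize import least_squares
for i in range(4):
  o=bot.get_obs();w=vision.camera('wrist')
  C=cloud(w,o,(195,15,315,215));b=C[(np.hypot(C[:,0]-.63,C[:,1]+.18)<.035)];k=b[(abs(b[:,2]-.187)<.006)]
  print(k.mean(0), b[:,2].max())
E
```

```text
clock: 24.9
eef_pos: [0.6398, -0.1705, 0.1138]
tool_rot: [0.733, 0.304, 0.563, -0.232]
ft_force: [0.3, -0.2, -0.4]
grip_width: 0.0381
grasp_force: 62.2
clock: 25.9
eef_pos: [0.6398, -0.1705, 0.1138]
tool_rot: [0.733, 0.304, 0.563, -0.232]
ft_force: [-0.5, -0.5, 0.8]
grip_width: 0.0844
grasp_force: 0.0
t 25.9 q [-0.718  0.72  -0.263  0.34   1.301  1.826] p [ 0.6398 -0.1705  0.1138] z [ 0.683  0.683 -0.259] y [ 0.707 -0.707  0.002] f [-0.45 -0.53  0.79] w 0.0844
[ 0.62554302 -0.18329956  0.18425724] 0.22873496700864349
[ 0.62550646 -0.18348561  0.18427594] 0.22876589069068226
[ 0.62554148 -0.18361823  0.18424858] 0.2287249810556363
[ 0.62571574 -0.18362586  0.18425003] 0.22876394025232
```

```bash
python3 -m creep '[[[0,0,-4],[0,0,0]],[[0,0,-8],[0,0,0]],[[0,0,-10],[0,0,0]],[[0,0,-10],[0,0,0]],[[0,0,-10],[0,0,0]],[[0,0,-10],[0,0,0]],[[0,0,-10],[0,0,0]],[[0,0,-10],[0,0,0]],[[0,0,-10],[0,0,0]],[[0,0,-10],[0,0,0]],[[0,0,-4],[0,0,0]],[[0,0,0],[0,0,0]]]'
python3 - <<'E'
from h import *
st()
P=[]
for i in range(40):
  o=bot.get_obs();w=vision.camera('wrist')
  if i%4==0:
    hsv=cv2.cvtColor(w['image'],cv2.COLOR_BGR2HSV);m=cv2.inRange(hsv,(105,150,60),(124,255,255));n,l,s,c=cv2.connectedComponentsWithStats(m)
    print([(s[j,4],np.round(c[j],2).tolist()) for j in np.argsort(-s[1:,4])[:2]+1])
cv2.imwrite('pics/w8.png',w['image'])
E
```

```text
clock: 27.6
eef_pos: [0.5741, -0.2364, 0.1386]
tool_rot: [0.733, 0.304, 0.563, -0.232]
ft_force: [0.1, 1.3, 0.7]
grip_width: 0.0848
grasp_force: 0.0
t 27.6 q [-0.88   0.761 -0.074  1.07   1.293  1.221] p [ 0.5741 -0.2364  0.1386] z [ 0.684  0.682 -0.259] y [ 0.707 -0.708  0.002] f [0.07 1.26 0.68] w 0.0848
[(np.int32(662), [258.96, 125.71]), (np.int32(486), [258.07, 203.09])]
[(np.int32(666), [259.74, 125.88]), (np.int32(496), [258.55, 203.59])]
[(np.int32(666), [259.24, 125.81]), (np.int32(498), [257.82, 203.38])]
[(np.int32(660), [258.98, 125.74]), (np.int32(498), [257.62, 203.21])]
[(np.int32(662), [259.09, 125.75]), (np.int32(493), [258.04, 203.31])]
[(np.int32(668), [259.19, 125.79]), (np.int32(499), [258.1, 203.31])]
[(np.int32(662), [259.0, 125.74]), (np.int32(497), [257.91, 203.22])]
[(np.int32(662), [259.0, 125.74]), (np.int32(491), [257.95, 203.23])]
[(np.int32(663), [258.98, 125.76]), (np.int32(496), [257.83, 203.27])]
[(np.int32(662), [259.01, 125.75]), (np.int32(498), [257.98, 203.27])]
```

View pics/w8.png

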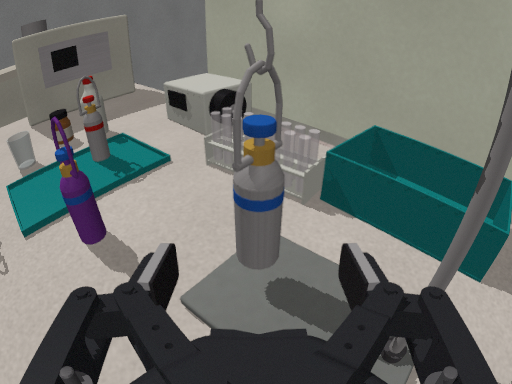

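```bash
python3 -c "
from workcell import workorder
print(workorder.job_done())"
```

```text
the job is handed in; nothing more can be done
None
```

The blue-knob cylinder is hanging free and still from the scale's hook at about 7.8 N (roughly 0.79 kg, from the wrist force while lifting); the gripper was clear of it and the stand, and the job was handed in at about 30 s of the 54 s allowed.

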